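# Cycle the sanitiser tray to its lock and home

## Task

The tray of the nail-tool sanitiser was left ajar and its telescopic slides are out of step; they only fall back in step after one full stroke. Pull the tray right out until it locks and let go of it so that it stands out locked on its own for a second, then press the red release button and push the tray fully home, flush with the sanitiser. Leave the things standing around it where they are.

Things in the scene. Friction and masses are not known exactly. Their poses are not given: they have to be found in the camera images.
- sanitiser: Fixed white drawer-type tool sanitiser, 280 deep x 240 wide x 105 mm tall, violet window on top. Origin: middle of the lower edge of its front face, on the table. Its own -x axis points straight out of the front (the way the tray comes out), y along the front, z up.
- tray (a joint): Travel of the tray out of the sanitiser (m): 0 fully home (front panel flush), about 0.109 resting on the lock, 0.116 end stop. Unlocked it stays where it is left and needs about 1 to 3 N to slide; from 0.070 outwards a spring buffer and the catch add up to about 8 N. At 0.110 the catch springs up and holds it out. When the release is pressed the buffer pushes the tray about 30 to 50 mm back in (to about 0.06 to 0.08); the rest must be pushed home by hand.
- handle (a point): Centre of the tray's handle bar: dark horizontal bow handle, bar 12 mm thick, 120 mm long along the front (sanitiser y), on a stem at each end. The bar's centre line is 58 mm out from the grey front panel (52 mm free gap behind the bar, open from above) and 80 mm above the table. It moves with the tray. Nothing is above or below the bar. The panel's top edge is 93 mm above the table.
- release_top (a point): Centre of the top face of the red round release button, 40 mm in diameter, on top of the sanitiser, 35 mm behind its front face and 85 mm to its -y side. Top face is 125 mm above the table when up. Pressed straight down.
- release (a joint): Downward travel of the release button (m): 0 up, 0.010 fully down; springs back, about 1 N to start and 3 N fully down, up to about 5 N while the catch is holding the tray. The catch lets the tray go at about 0.006. The button also dips about 6 mm by itself as the tray passes the catch.
- remover: Bystander, loose, standing on the table: white remover bottle with black cap, 68 mm in diameter, 170 mm tall. Origin: centre of its underside.
- lotion: Bystander, loose, standing on the table: clear bottle with white cap, 56 mm in diameter, 120 mm tall. Origin: centre of its underside.
- bowl: Bystander, loose, standing on the table: pink round bowl, 150 mm across, 60 mm tall. Origin: centre of its underside.
- buffer_block: Bystander, loose, standing on the table: yellow nail buffer block lying flat, 95 x 35 x 30 mm. Origin: centre of its underside.
- polish: Bystander, loose, standing on the table: dark polish bottle, 36 mm in diameter, 80 mm tall. Origin: centre of its underside.
- carton: Bystander, loose, standing on the table: cardboard carton, 120 x 90 x 70 mm. Origin: centre of its underside.

How it is judged:
On the way, in this order (a step that is already met when the one before it is completed fails the run):
1. the tray stands out locked on its own, the robot not touching it, for half a second (value of joint tray above 0.106 m and value of joint release below 0.003 m and contact force between tray and the fingers below 0.1 N and contact force between tray and the arm below 0.1 N), for 0.5 s.
2. the release button is pressed down and the tray comes off the lock (value of joint release above 0.004 m and value of joint tray below 0.104 m).
3. the tray is fully home (value of joint tray below 0.004 m), for 0.2 s.
At the end, for the whole second after the job is handed in: the tray is home to within 4 mm of flush and the release button is up again (within 3 mm) (value of joint tray below 0.004 m and value of joint release below 0.003 m); the robot touches nothing.
It fails at once if a bystander is moved more than 30 mm or tipped over (distance of any of remover, lotion, bowl, buffer_block, polish, carton from where it was at the start of the episode above 0.03 m or angle between any of remover, lotion, bowl, buffer_block, polish, carton's own z axis and vertical above 0.5 rad).
It also fails if it takes over 61 s, if anything falls off the work surface, if the arm or the gripper's body presses on something with over 40 N, if the wrist force passes 120 N, or if a joint passes its speed limit or range.

## Robot

A 6-joint arm with a two-finger parallel gripper is mounted at the origin on the work surface. World frame = base frame: x ahead of the robot, y to its left, z up, the work surface at z = 0. Lengths are in m, angles in rad, forces in N, time in s.
With the tool pointing down it reaches from about 0.35 to 0.775 m from the base axis. Payload 7.3 kg.
Tool frame: the origin (TCP) lies between the finger pads; the fingertips stand 17 mm ahead of it and the grasp point (between the pads) lies 2 mm behind it; z points along the fingers, y is the direction in which the jaws open and shut (so a half turn about z gives the same grasp; the last joint's range is limited). The gripper opens to 92 mm and grips with 3 to 60 N. Pads are 19 mm wide; open, the fingers measure 130 mm over their backs; the gripper's body (75 mm by 190 mm) begins 47 mm behind the grasp point.
Start: joints at [1.07, 0.342, 1.524, -0, 1.275, -0.146], TCP at [0.182, 0.492, 0.244] pointing down, gripper open.
Joint ranges: [-2.53, 2.53], [-0.77, 2.02], [0.04, 2.7], [-1, 4.14], [0.28, 2.66], [-3.11, 3.11]. Speed limits (rad/s): [2.57, 2.57, 3.14, 3.14, 3.14, 3.14].

## Interface

Orientations are given as [roll, pitch, yaw] about the fixed x, y, z axes, in that order (R = Rz(yaw) Ry(pitch) Rx(roll)).
In Python, from cell import sensors, vision, hand_in gives the robot as it stands.
- The arm moves only by the tool step_arm, never from a script. Its argument "series" is a list of rows, each a list of 5 numbers: the opening, from 0 (shut) to 1 (fully open), then the shift along the world's x, y, z each as a share of 25 mm, from -1 to 1, then the turn about the world's z as a share of 0.08 rad, from -1 to 1. A call has 1 to 12 rows; each row shifts and turns the commanded pose from where the row before left it; what a row does not reach is not made up. A row lasts 1/10 s, in which the tool goes at most 50 mm and 8.59 degrees, less where a joint would pass 70% of its speed; a pose out of reach is approached as far as the arm can. A call with a number of a shift or a turn outside -1 to 1 is refused whole. A call with a gripper value outside its range is refused whole. The fingers move at their own pace and stop on an object; "squeeze" is the grip in N (left out, the last holds). Time passes only in rows, so rows that do not move let the fingers close. It gives the time, the measured TCP pose, the force and the opening at its end, in the units of the state.
- sensors.observe(): the state, without advancing time (a new reading comes with each control period).
- vision.read_camera(name): name is "side" or "top"; returns a dict with "pixels" (384x512x3 uint8, blue, green, red), "range_z" (384x512 float32, m along the optical axis (not along the pixel's ray), 0 where there is no reading), "camera_matrix" (3x3 intrinsics, pixels), "pose" (4x4, takes a point from camera to world coordinates). Camera axes: x right, y down, z forward; pixel columns grow to the right and rows downward; lengths in m; the calibration is good to about 2 mm. A picture is of the moment at which its call begins.
- hand_in(): hands the job in, once; it reports no verdict.
The state is a dict: "time": time; "qpos": joint angles; "qvel": joint speeds; "joint_efforts": joint torques, N m; "tool_pos": TCP position; "tool_rot": TCP orientation; "contact_force": force on the tool from outside, world axes, zero at the start; "torque": the same for the moment, N m; "opening": finger opening in m.
Only numpy, scipy, OpenCV 4.12 (cv2) and the standard library are available. Lean on these libraries where they do the work, as an engineer would, in place of code of your own. Each camera call takes 0.05 s, during which the arm holds its last target.

## Working session

There is one attempt and no reset: what is moved stays moved. The work goes in short steps, Python scripts to look and compute and a tool call to move; the robot and the scene stay as the last step left them, time stands still between calls to the robot, and variables do not carry over. Pictures are saved under pics/ and viewed, and the job is handed in when it is done.

Besides the shell and the picture viewer there is one more tool, called after "Emit:" as name(argument=value, ...) on one line, values as JSON. step_arm: Moves the arm, as the interface text tells. Its arguments: {"type":"object","properties":{"series":{"type":"array","items":{"type":"array","items":{"type":"number","minimum":-1,"maximum":1}}},"squeeze":{"type":"number"}},"required":["series"]}

```bash
mkdir -p pics; ls; python3 - <<'E'
from cell import sensors, vision
import cv2,numpy as np
print(sensors.observe())
for n in("side","top"):
    d=vision.read_camera(n); cv2.imwrite(f"pics/{n}0.png",d["pixels"]); np.savez(f"{n}0.npz",**d)
    print(n,d["camera_matrix"],d["pose"])
E
```

```text
pics
{'time': 0.0, 'qpos': array([ 1.07000787e+00,  3.42731546e-01,  1.52500332e+00,  5.37030547e-06,
        1.27541558e+00, -1.45980802e-01]), 'qvel': array([-2.21577732e-03, -1.82190865e-04,  2.46441737e-07,  2.22741630e-03,
        2.55575788e-04,  2.96959998e-04]), 'joint_efforts': array([-1.18357897e-03, -4.31240809e+01, -2.44220656e+01,  7.13118422e-02,
        5.60176594e-02, -8.52393305e-05]), 'tool_pos': array([0.18217404, 0.49197433, 0.24304515]), 'tool_rot': array([-3.14005218e+00, -2.31681497e-04,  2.78678326e+00]), 'contact_force': array([0.07503022, 0.81244384, 0.95867218]), 'torque': array([ 0.05623531,  0.00834734, -0.00704792]), 'opening': 0.09164119001854784}
side [[497.54449707   0.         267.25741358]
 [  0.         497.54449707 190.26578956]
 [  0.           0.           1.        ]] [[-0.97464743 -0.14191464  0.17298157  0.28145179]
 [-0.22358577  0.6470188  -0.72895547  1.1926187 ]
 [-0.00847287 -0.74915079 -0.6623453   1.1681131 ]
 [ 0.          0.          0.          1.        ]]
top [[355.754825     0.         257.26937692]
 [  0.         355.754825   198.20590423]
 [  0.           0.           1.        ]] [[ 0.00711349 -0.99039668  0.13807176  0.43994161]
 [-0.99991714 -0.00852638 -0.00964424  0.03502905]
 [ 0.01072888 -0.13799172 -0.99037527  1.19527973]
 [ 0.          0.          0.          1.        ]]
```

View pics/side0.png

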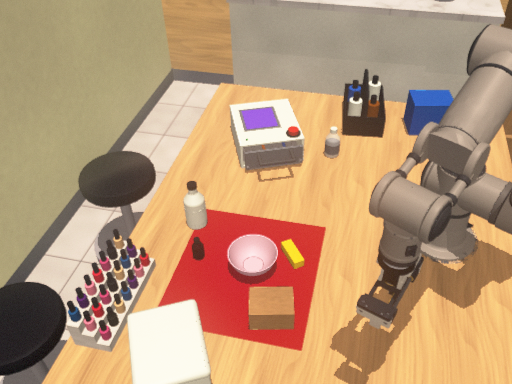

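View pics/top0.png

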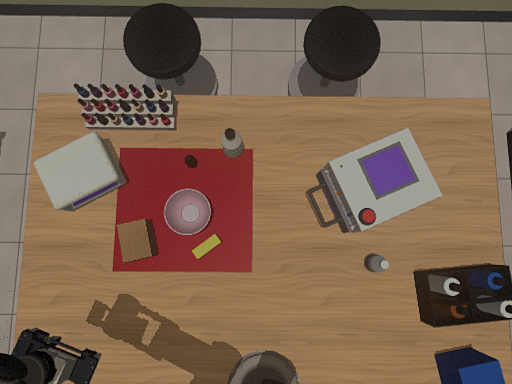

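The side view shows the sanitiser at about (265,135), with the red button at (293,132) and the handle at (275,172). In the top view the button is at (367,216) and the handle at about (322,205). Its front faces the bowl, and the lotion is at (377,263). Next I'll measure these points.

```bash
cat > h.py <<'E'
import numpy as np,cv2
def cast(d,u,v,z):
    K=d["camera_matrix"];T=d["pose"]
    r=T[:3,:3]@np.array([(u-K[0,2])/K[0,0],(v-K[1,2])/K[1,1],1.]);o=T[:3,3]
    return o+r*(z-o[2])/r[2]
def cloud(d):
    K=d["camera_matrix"];T=d["pose"];Z=d["range_z"];v,u=np.mgrid[:384,:512]
    P=np.stack([(u-K[0,2])/K[0,0]*Z,(v-K[1,2])/K[1,1]*Z,Z],-1)
    return P@T[:3,:3].T+T[:3,3]
def button(d):
    h=cv2.cvtColor(d["pixels"],cv2.COLOR_BGR2HSV)
    C=cloud(d)
    m=((h[...,0]<8)|(h[...,0]>172))&(h[...,1]>150)&(h[...,2]>90)&(C[...,1]<-.2)&(C[...,2]>.1)
    return m
E
python3 - <<'E'
from h import *
for n in("top","side"):
    d=dict(np.load(n+"0.npz"));C=cloud(d);h=cv2.cvtColor(d["pixels"],cv2.COLOR_BGR2HSV)
    m=button(d);v,u=np.nonzero(m);print(n,"button",m.sum(),u.mean(),v.mean(),cast(d,u.mean(),v.mean(),.125),C[m].mean(0))
    # violet
    w=(h[...,0]>115)&(h[...,0]<150)&(h[...,1]>120)&(C[...,1]<-.2)&(C[...,2]>.09)
    w=w&(C[...,2]<.12)
    v,u=np.nonzero(w);print("violet",w.sum(),cast(d,u.mean(),v.mean(),.105),C[w].mean(0))
    pts=np.array([cast(d,a,b,.105)[:2] for a,b in zip(u,v)],np.float32);r=cv2.minAreaRect(pts);print(r)
    t=(abs(C[...,2]-.105)<.006)&(C[...,1]<-.15)&(C[...,1]>-.75)&(C[...,0]>.3)&(C[...,0]<.8)
    print("toprect",t.sum(),cv2.minAreaRect(C[t][:,:2].astype(np.float32)))
    k=(abs(C[...,2]-.08)<.015)&(C[...,1]>-.25)&(C[...,1]<-.05)&(C[...,0]>.35)&(C[...,0]<.6)
    v,u=np.nonzero(k);print("handle",k.sum(),C[k].mean(0),cv2.minAreaRect(C[k][:,:2].astype(np.float32)))
    img=d["pixels"].copy(); img[t]=(0,255,0);img[k]=(255,255,0)
    x0,y0=(290,110) if n=="top" else (215,80)
    cv2.imwrite(f"pics/z_{n}.png",np.hstack([cv2.resize(i[y0:y0+140,x0:x0+160],None,fx=2.5,fy=2.5,interpolation=0) for i in(d["pixels"],img)]))
E
```

```text
top button 129 368.3720930232558 215.75968992248062 [ 0.53839886 -0.312106    0.125     ] [ 0.5383724  -0.31195618  0.12545516]
violet 1540 [ 0.66540258 -0.39251059  0.105     ] [ 0.66647752 -0.39129028  0.10694977]
((0.41327959299087524, -0.4890499413013458), (0.7065633535385132, 0.13344326615333557), 20.86410140991211)
toprect 6609 ((0.4990556836128235, -0.45006102323532104), (0.6146910190582275, 0.3257408142089844), 29.810644149780273)
handle 329 [ 0.54976481 -0.20447099  0.08556127] ((0.5572916269302368, -0.2017783224582672), (0.12168575823307037, 0.0758415088057518), 24.347537994384766)
side button 78 293.0897435897436 130.76923076923077 [ 0.53503832 -0.29586041  0.125     ] [ 0.5361895  -0.30261704  0.12028863]
violet 547 [ 0.68405836 -0.38066213  0.105     ] [ 0.68426237 -0.38149125  0.10477149]
((0.6847314238548279, -0.38257384300231934), (0.1174822598695755, 0.1256643384695053), 24.00704574584961)
toprect 2478 ((0.5002436637878418, -0.4524488151073456), (0.6210439801216125, 0.3220956325531006), 29.906848907470703)
handle 312 [ 0.55136374 -0.20638636  0.08154438] ((0.5472054481506348, -0.20064082741737366), (0.13958092033863068, 0.08168500661849976), 22.901268005371094)
```

View pics/z_top.png

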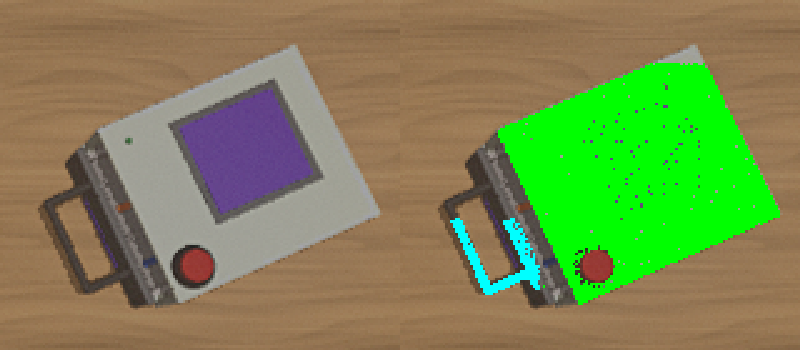

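View pics/z_side.png

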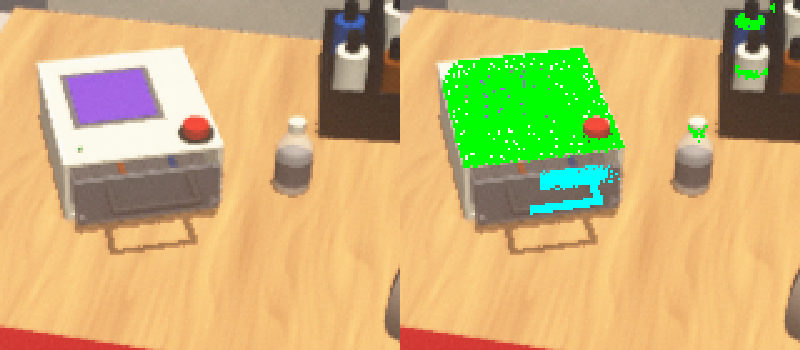

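The zooms show the handle bar running from (45,205) to (90,290) in the left half of the top zoom. My handle mask is cut off by my x limit. I'll refit using connected regions.

```bash
cat > meas.py <<'E'
from h import *
def meas(d,v=True):
    C=cloud(d)
    t=((abs(C[...,2]-.105)<.006)&(C[...,1]<-.15)&(C[...,0]>.4)&(C[...,0]<.9)).astype(np.uint8)
    n,l,s,c=cv2.connectedComponentsWithStats(t);i=1+s[1:,4].argmax()
    r=cv2.minAreaRect(C[l==i][:,:2].astype(np.float32));B=cv2.boxPoints(r)
    k=B[np.argsort(-B[:,1])];
    # short side facing +y : length .24 side
    a=r[2]*np.pi/180
    axes=[np.array([np.cos(a),np.sin(a)]),np.array([-np.sin(a),np.cos(a)])]
    j=int(np.argmax(r[1])); ax=axes[j]; ax=ax*np.sign(-ax[1]) # into the box (+xs)
    ay=np.array([-ax[1],ax[0]])
    o=np.array(r[0])-ax*max(r[1])/2
    P=C-0; xs=(P[...,:2]-o)@ax; ys=(P[...,:2]-o)@ay
    print("rect",r,"origin",o.round(4),"xs",ax.round(4),"yaw",np.arctan2(ax[1],ax[0]).round(4))
    h=(xs<-.03)&(xs>-.25)&(abs(ys)<.09)&(C[...,2]>.06)&(C[...,2]<.1)
    X,Y,Z=xs[h],ys[h],C[...,2][h]
    if len(X):
        q=X<np.percentile(X,3)+.012
        bx=np.median(X[q]);print("handle bar xs",bx,"pct",np.percentile(X,[1,5,50]),"ys range",Y[q].min(),Y[q].max(),"z",np.median(Z[q]),"n",q.sum())
        print("tray~",-bx-.058,"handle world",o+ax*bx+ay*(np.percentile(Y[q],2)+np.percentile(Y[q],98))/2)
    m=button(d);b=C[m].mean(0);print("button",b,"in box",(b[:2]-o)@ax,(b[:2]-o)@ay)
    return o,ax,ay
E
python3 - <<'E'
from meas import *
for n in("top","side"): meas(dict(np.load(n+"0.npz")))
E
```

```text
rect ((0.6586486101150513, -0.3750314712524414), (0.24017596244812012, 0.2827979326248169), 23.844879150390625) origin [ 0.6015 -0.2457] xs [ 0.4043 -0.9146] yaw -1.1546
handle bar xs -0.09076314397777266 pct [-0.09582803 -0.09478111 -0.05599288] ys range -0.065481316766091 0.06510451215681459 z 0.08493316972895193 n 163
tray~ 0.032763143977772656 handle world [ 0.56439501 -0.16286245]
button [ 0.5383724  -0.31195618  0.12545516] in box 0.03508449231514493 -0.08451089978878268
rect ((0.6569127440452576, -0.36894726753234863), (0.2412477731704712, 0.29462820291519165), 23.87022590637207) origin [ 0.5973 -0.2342] xs [ 0.4047 -0.9145] yaw -1.1542
handle bar xs -0.08412878486691545 pct [-0.09138195 -0.08984874 -0.0815353 ] ys range -0.06370364904423918 0.06292851921177878 z 0.08237667920951919 n 108
tray~ 0.02612878486691545 handle world [ 0.56324701 -0.15730478]
button [ 0.5361895  -0.30261704  0.12028863] in box 0.037804826384284326 -0.08355549088807036
```

The top view agrees with the given geometry: the rectangle is 240×283 mm and the button sits at (35,−84.5) in the sanitiser frame. The tray is about 31 mm out. The plan:
- **Pull:** hook the closed fingers, with jaws along the front, in the gap behind the bar at about (0.578,−0.193).
- **Transit:** stay at z = 0.244 on the way there.

Emit:
step_arm(series=[[0,0.53,-0.91,0,-1],[0,0.53,-0.91,0,-1],[0,0.53,-0.91,0,-1],[0,0.53,-0.91,0,-1],[0,0.53,-0.91,0,-1],[0,0.53,-0.91,0,-1],[0,0.53,-0.91,0,-1],[0,0.53,-0.91,0,-1],[0,0.53,-0.91,0,-1],[0,0.53,-0.91,0,-1],[0,0.53,-0.91,0,0],[0,0.53,-0.91,0,0]], squeeze=20)

```text
time: 1.3
tool_pos: [0.3416, 0.2183, 0.2435]
tool_rot: [-3.141, -0.0, 1.987]
contact_force: [-0.0, -0.1, 0.4]
opening: 0.0021
```

Emit:
step_arm(series=[[0,0.53,-0.91,0,0],[0,0.53,-0.91,0,0],[0,0.53,-0.91,0,0],[0,0.53,-0.91,0,0],[0,0.53,-0.91,0,0],[0,0.53,-0.91,0,0],[0,0.53,-0.91,0,0],[0,0.53,-0.91,0,0],[0,0.53,-0.91,0,0],[0,0.53,-0.91,0,0],[0,0.53,-0.91,0,0],[0,0.53,-0.91,0,0]])

```text
time: 2.5
tool_pos: [0.5006, -0.0546, 0.2434]
tool_rot: [-3.141, -0.001, 1.987]
contact_force: [0.1, 0.3, -0.3]
opening: 0.0006
```

Emit:
step_arm(series=[[0,0.53,-0.91,0,0],[0,0.53,-0.91,0,0],[0,0.53,-0.91,0,0],[0,0.53,-0.91,0,0],[0,0.53,-0.91,0,0],[0,0.53,-0.91,0,0],[0,0,0,0,0],[0,0,0,0,0],[0,0,0,0,0]])

```text
time: 3.4
tool_pos: [0.5794, -0.1894, 0.2435]
tool_rot: [-3.141, -0.001, 1.987]
contact_force: [0.2, -0.1, -0.3]
opening: 0.0003
```

Emit:
step_arm(series=[[0,-0.06,-0.14,-1,0],[0,0,0,-1,0],[0,0,0,-1,0],[0,0,0,-1,0],[0,0,0,-0.5,0],[0,0,0,0,0]])

```text
time: 4.0
tool_pos: [0.5774, -0.1926, 0.1298]
tool_rot: [-3.139, -0.003, 1.988]
contact_force: [0.7, -0.0, 0.2]
opening: 0.0006
```

```bash
python3 - <<'E'
from cell import vision
import cv2,numpy as np
a=[]
for n,(x0,y0) in(("top",(290,110)),("side",(215,80))):
    p=vision.read_camera(n)["pixels"]; a.append(cv2.resize(p[y0:y0+140,x0:x0+160],None,fx=2.5,fy=2.5))
cv2.imwrite("pics/a1.png",np.hstack(a))
E
```

```text
(no output)
```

View pics/a1.png

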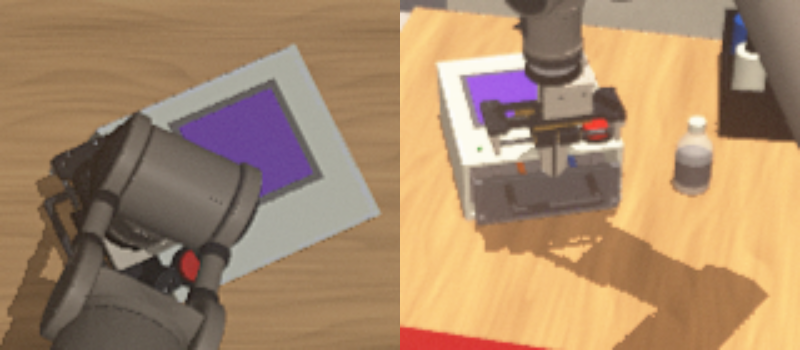

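The closed fingers hang between the bar and the panel (right half, about (553,160)), and the gripper body is clear of the button. Descending now.

Emit:
step_arm(series=[[0,0,0,-0.7,0],[0,0,0,-0.7,0],[0,0,0,-0.6,0],[0,0,0,0,0],[0,0,0,0,0]])

```text
time: 4.6
tool_pos: [0.5791, -0.1939, 0.0827]
tool_rot: [3.14, 0.001, 1.987]
contact_force: [0.4, -0.8, 0.3]
opening: 0.0002
```

Emit:
step_arm(series=[[0,-0.16,0.37,-0.1,0],[0,-0.16,0.37,0,0],[0,-0.16,0.37,0,0],[0,-0.16,0.37,0,0],[0,-0.16,0.37,0,0],[0,0,0,0,0]])

```text
time: 5.2
tool_pos: [0.5575, -0.1456, 0.0788]
tool_rot: [-3.141, -0.001, 1.988]
contact_force: [0.3, 0.1, 0.2]
opening: 0.0002
```

Emit:
step_arm(series=[[0,-0.16,0.37,0,0],[0,-0.16,0.37,0,0],[0,-0.16,0.37,0,0],[0,-0.16,0.37,0,0],[0,0,0,0,0],[0,0,0,0,0]])

```text
time: 5.8
tool_pos: [0.5422, -0.1102, 0.0787]
tool_rot: [-3.141, -0.0, 1.987]
contact_force: [-0.0, -1.2, -0.0]
opening: 0.0009
```

Emit:
step_arm(series=[[0,-0.05,0.11,0,0],[0,-0.05,0.11,0,0],[0,0,0,0,0],[0,0,0,0,0]])

```text
time: 6.2
tool_pos: [0.5401, -0.1054, 0.0788]
tool_rot: [3.141, 0.001, 1.987]
contact_force: [1.6, -4.4, -0.3]
opening: 0.0006
```

Emit:
step_arm(series=[[0,-0.05,0.11,0,0],[0,0,0,0,0],[0,0,0,0,0]])

```text
time: 6.5
tool_pos: [0.5388, -0.1024, 0.0787]
tool_rot: [3.141, 0.0, 1.987]
contact_force: [1.9, -5.6, 0.1]
opening: 0.0001
```

Emit:
step_arm(series=[[0,-0.05,0.11,0,0],[0,-0.05,0.11,0,0],[0,0,0,0,0],[0,0,0,0,0]])

```text
time: 6.9
tool_pos: [0.5385, -0.1016, 0.079]
tool_rot: [3.139, 0.009, 1.987]
contact_force: [6.6, -25.6, -8.4]
opening: 0.0004
```

Emit:
step_arm(series=[[0,-0.05,0.11,0,0],[0,0,0,0,0],[0,0,0,0,0]])

```text
time: 7.2
tool_pos: [0.5385, -0.1014, 0.079]
tool_rot: [3.138, 0.014, 1.987]
contact_force: [9.4, -34.2, -14.3]
opening: 0.0001
```

The force jumped at the end stop (0.116), so the tray is past the catch. I'll back off to the middle of the gap and let it stand.

Emit:
step_arm(series=[[0,0.08,-0.18,0,0],[0,0.08,-0.18,0,0],[0,0.08,-0.18,0,0],[0,0.08,-0.18,0,0],[0,0.08,-0.18,0,0],[0,0.08,-0.18,0,0],[0,0,0,0,0],[0,0,0,0,0],[0,0,0,0,0]])

```text
time: 8.1
tool_pos: [0.5467, -0.1207, 0.0786]
tool_rot: [-3.141, -0.0, 1.987]
contact_force: [0.2, -0.2, -0.2]
opening: 0.0004
```

Lift straight up and look.

Emit:
step_arm(series=[[0,0,0,0,0],[0,0,0,0.4,0],[0,0,0,0.8,0],[0,0,0,1,0],[0,0,0,1,0],[0,0,0,1,0],[0,0,0,0.8,0],[0,0,0,0,0],[0,0,0,0,0],[0,0,0,0,0],[0,0,0,0,0],[0,0,0,0,0]])

```text
time: 9.3
tool_pos: [0.5465, -0.1208, 0.2028]
tool_rot: [-3.14, -0.001, 1.987]
contact_force: [0.2, 1.5, 0.9]
opening: 0.0004
```

```bash
cat > look.py <<'E'
import sys
from cell import vision,sensors
from meas import *
a=[]
for n,(x0,y0) in(("top",(290,110)),("side",(215,80))):
    d=vision.read_camera(n);p=d["pixels"]; a.append(cv2.resize(p[y0:y0+140,x0:x0+160],None,fx=2.5,fy=2.5))
    C=cloud(d);o=np.array([.6015,-.2457]);ax=np.array([.4043,-.9146]);ay=np.array([.9146,.4043])
    xs=(C[...,:2]-o)@ax;ys=(C[...,:2]-o)@ay
    h=(xs<-.03)&(xs>-.25)&(abs(ys)<.075)&(C[...,2]>.068)&(C[...,2]<.092)
    if h.sum()>20: print(n,"bar outer edge xs",np.percentile(xs[h],[2,5,10]).round(4),h.sum())
    m=button(d)
    if m.sum()>5: print(n,"button z",np.median(C[m][:,2]),m.sum())
    f=(xs<.002)&(xs>-.2)&(abs(ys)<.11)&(C[...,2]>.09)&(C[...,2]<.096)
    if f.sum()>10: print(n,"panel top xs",np.percentile(xs[f],[5,50,95]).round(4),f.sum())
s=sensors.observe();print(s["time"],s["tool_pos"],s["contact_force"])
cv2.imwrite("pics/"+sys.argv[1],np.hstack(a))
E
python3 look.py a2.png
```

```text
top bar outer edge xs [-0.1721 -0.1716 -0.1707] 152
top button z 0.12521479251437762 109
side bar outer edge xs [-0.1778 -0.1771 -0.1752] 427
side button z 0.11811358684213691 42
side panel top xs [-0.1167 -0.1079 -0.0005] 109
9.4 [ 0.54671254 -0.12088171  0.20318347] [0.39931466 0.15067362 1.10833417]
```

View pics/a2.png

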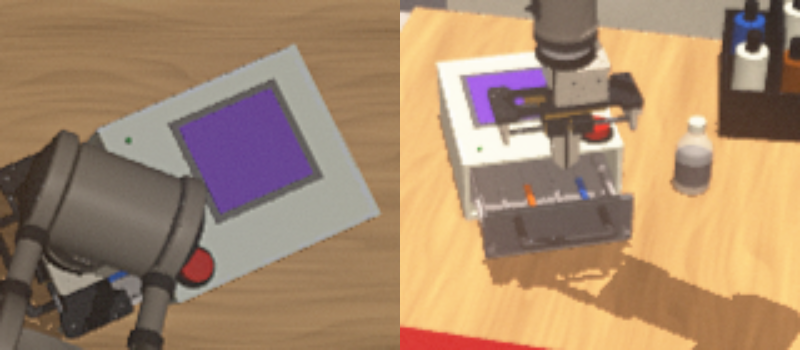

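The tray stands out locked: the bar's outer edge is at −0.172, so tray ≈ 0.108, and the button is up at z 0.125. Moving over the button.

Emit:
step_arm(series=[[0,-0.04,-0.95,0,0],[0,-0.04,-0.95,0,0],[0,-0.04,-0.95,0,0],[0,-0.04,-0.95,0,0],[0,-0.04,-0.95,0,0],[0,-0.04,-0.95,0,0],[0,-0.04,-0.95,0,0],[0,-0.04,-0.95,0,0],[0,0,0,-0.8,0],[0,0,0,-0.8,0],[0,0,0,0,0],[0,0,0,0,0]])

```text
time: 10.6
tool_pos: [0.5389, -0.3108, 0.1637]
tool_rot: [-3.141, -0.001, 1.987]
contact_force: [0.7, -0.8, -0.1]
opening: 0.0005
```

Tip at 0.147, so I press down to tip ≈ 0.116.

Emit:
step_arm(series=[[0,0,0,-0.4,0],[0,0,0,-0.3,0],[0,0,0,-0.3,0],[0,0,0,-0.2,0],[0,0,0,-0.1,0],[0,0,0,0,0],[0,0,0,0,0],[0,0,0,0,0],[0,0,0,0,0]])

```text
time: 11.5
tool_pos: [0.539, -0.3108, 0.1322]
tool_rot: [3.141, 0.001, 1.987]
contact_force: [-0.3, 1.6, 7.1]
opening: 0.0008
```

```bash
python3 look.py a3.png
```

```text
top bar outer edge xs [-0.1364 -0.1356 -0.1343] 401
top button z 0.11468374462526754 9
top panel top xs [-0.0729 -0.0676 -0.0617] 236
side bar outer edge xs [-0.1424 -0.1405 -0.139 ] 425
side button z 0.11237691784559178 33
side panel top xs [-0.0811 -0.0732 -0.    ] 97
11.6 [ 0.53904741 -0.31082845  0.13216869] [-1.26209906  1.17234831  7.1112544 ]
```

View pics/a3.png

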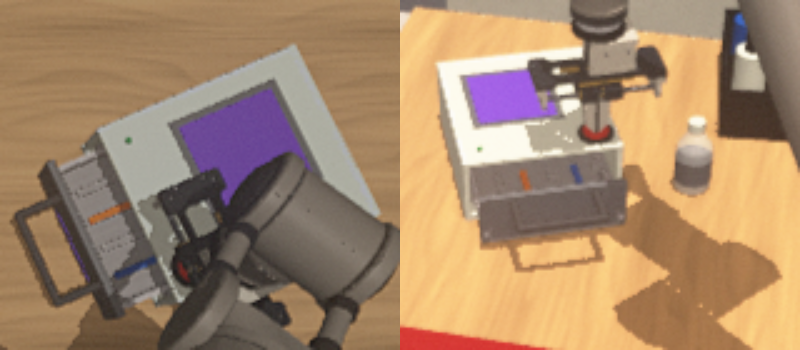

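The tray came off the lock, at about 0.072 out. Next I lift, go round to in front of the bar and push.

Emit:
step_arm(series=[[0,0,0,0.6,0],[0,0,0,1,0],[0,0,0,1,0],[0,-0.03,0.98,0,0],[0,-0.03,0.98,0,0],[0,-0.03,0.98,0,0],[0,-0.03,0.98,0,0],[0,-0.03,0.98,0,0],[0,-0.03,0.98,0,0],[0,-0.03,0.98,0,0],[0,-0.03,0.98,0,0],[0,-0.03,0.98,0,0]])

```text
time: 12.8
tool_pos: [0.5319, -0.0894, 0.1961]
tool_rot: [-3.141, -0.0, 1.987]
contact_force: [0.3, -0.2, -0.3]
opening: 0.0005
```

Emit:
step_arm(series=[[0,0,0,0,0],[0,0,0,0,0],[0,0,0,-1,0],[0,0,0,-0.5,0],[0,0,0,0,0]])

```text
time: 13.3
tool_pos: [0.5309, -0.0909, 0.1567]
tool_rot: [-3.138, -0.003, 1.986]
contact_force: [0.4, 0.7, -0.1]
opening: 0.0005
```

```bash
python3 look.py a4.png
```

```text
top button z 0.12453321748174262 129
top panel top xs [-0.0727 -0.0664 -0.0617] 33
side bar outer edge xs [-0.1429 -0.1415 -0.1395] 342
side panel top xs [-0.0813 -0.0733 -0.0653] 76
13.4 [ 0.53219936 -0.09105999  0.15878309] [ 0.10985123 -0.39022467  1.64603503]
```

View pics/a4.png

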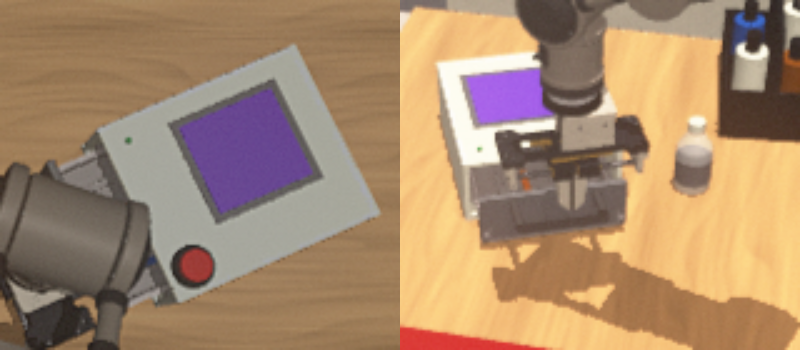

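Emit:
step_arm(series=[[0,0,0,-0.8,0],[0,0,0,-0.8,0],[0,0,0,-0.8,0],[0,0,0,-0.75,0],[0,0,0,0,0],[0,0,0,0,0]])

```text
time: 14.0
tool_pos: [0.5327, -0.0908, 0.0809]
tool_rot: [3.141, 0.001, 1.987]
contact_force: [0.2, 0.0, -1.0]
opening: 0.0004
```

Emit:
step_arm(series=[[0,0.16,-0.37,0,0],[0,0.16,-0.37,0,0],[0,0.16,-0.37,0,0],[0,0.16,-0.37,0,0],[0,0.16,-0.37,0,0],[0,0.16,-0.37,0,0],[0,0,0,0,0],[0,0,0,0,0]])

```text
time: 14.8
tool_pos: [0.556, -0.1464, 0.0798]
tool_rot: [-3.141, 0.0, 1.986]
contact_force: [0.6, -0.2, 0.0]
opening: 0.0009
```

Emit:
step_arm(series=[[0,0.16,-0.37,0,0],[0,0.16,-0.37,0,0],[0,0.16,-0.37,0,0],[0,0,0,0,0],[0,0,0,0,0]])

```text
time: 15.3
tool_pos: [0.5685, -0.1744, 0.0801]
tool_rot: [3.141, 0.001, 1.986]
contact_force: [0.5, 0.6, 0.8]
opening: 0.0004
```

Emit:
step_arm(series=[[0,0.05,-0.11,0,0],[0,0.05,-0.11,0,0],[0,0,0,0,0],[0,0,0,0,0]])

```text
time: 15.7
tool_pos: [0.5702, -0.178, 0.0801]
tool_rot: [-3.141, -0.002, 1.987]
contact_force: [-2.7, 4.4, 2.2]
opening: 0.0003
```

Emit:
step_arm(series=[[0,0.05,-0.11,0,0],[0,0,0,0,0],[0,0,0,0,0]])

```text
time: 16.0
tool_pos: [0.5702, -0.1782, 0.0801]
tool_rot: [-3.14, -0.007, 1.988]
contact_force: [-6.6, 14.4, 8.5]
opening: 0.0004
```

Emit:
step_arm(series=[[0,0.05,-0.11,0,0],[0,0,0,0,0],[0,0,0,0,0],[0,-0.16,0.37,0,0],[0,-0.16,0.37,0,0],[0,-0.16,0.37,0,0],[0,-0.16,0.37,0,0],[0,0,0,0,0],[0,0,0,0,0],[0,0,0,0,0]])

```text
time: 17.0
tool_pos: [0.5574, -0.1481, 0.0801]
tool_rot: [3.141, 0.0, 1.987]
contact_force: [-0.4, 0.4, 0.5]
opening: 0.0004
```

Emit:
step_arm(series=[[0,0,0,0.8,0],[0,0,0,1,0],[0,0,0,1,0],[0,0,0,1,0],[0,0,0,1,0],[0,0,0,1,0],[0,-0.9,0.6,0,0],[0,-0.9,0.6,0,0],[0,-0.9,0.6,0,0],[0,0,0,0,0],[0,0,0,0,0],[0,0,0,0,0]])

```text
time: 18.2
tool_pos: [0.4905, -0.1034, 0.2252]
tool_rot: [3.141, 0.001, 1.986]
contact_force: [-0.4, 0.6, -0.2]
opening: 0.0003
```

```bash
python3 look.py a5.png
```

```text
top bar outer edge xs [-0.0629 -0.0622 -0.061 ] 66
top button z 0.12590194356170925 77
top panel top xs [-0.05    0.0009  0.0019] 23
side bar outer edge xs [-0.0702 -0.0691 -0.0675] 149
side panel top xs [-0.0073 -0.0022  0.0011] 49
18.3 [ 0.49031863 -0.10330538  0.22483642] [-0.70922932  0.6795002   0.04419954]
```

View pics/a5.png

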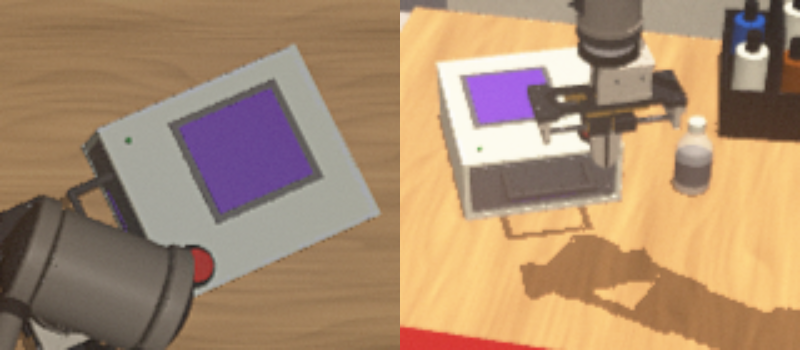

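The panel is flush: the bar's outer edge is at −0.063, and it should be −0.064 at home. The button is up at z 0.126, and the arm is clear. Handing in.

```bash
python3 -c "
from cell import hand_in; print(hand_in())"
```

```text
the job is handed in; nothing more can be done
None
```

The job is done and handed in at about 18 s of the 61 s allowed. `hand_in` gives no verdict, so the checks below are my own.

1. **Pull out:** I hooked the closed fingers behind the bar and pulled to the end stop, peaking at about 38 N. I then backed off, and the tray stood at about 0.108 m with the button up for over a second.
2. **Release:** I pressed the button with about 7 N, and the tray sprang back to about 0.072 m.
3. **Push home:** I pushed the bar until it stopped firmly, then withdrew.

**Last checks:**
- **Tray:** in the top view the bar's outer edge was 63 mm in front of the sanitiser. It should be 64 mm when home, so the tray is within about 1 mm of flush.
- **Button:** it was up, with its top at z 0.126 m.
- **Arm:** it was standing clear of everything, with no contact force beyond sensor noise.
- **Disagreement:** the side camera put the bar about 6 mm further out than the top camera. That offset was there throughout (also on the locked tray), so I relied on the top view.
- **Bystanders:** the lotion bottle looked unmoved in the last close-ups. I did not measure the other bystanders again; I did not plan any path close to them.

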